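# Shut and latch the caddy's tilt-out bin

## Task

The grey tilt-out bin of the orange caddy hangs open and its red butterfly catch is lying in the way of the yellow tab. Turn the catch until its wings point front to back, push the bin fully home, then turn the catch back so that its wing lies square across the front of the tab, and let go. Do not shift the pot, jar, trowel or hand rake.

Things in the scene. Friction and masses are not known exactly. Their poses are not given: they have to be found in the camera images.
- caddy: Orange plastic tool caddy, fixed, 150 deep (x) x 286 wide (y). Origin: centre of its underside, on the board. x points from its front to its back, y to its left seen from the front. Right part (y -145 to -33): solid block, flat deck at height 120, carrying the butterfly catch. The grey bin sits left of it. Black carrying bar along y at x +60, its top at height 181.
- panel_top (a point): Middle of the top edge of the upright orange panel, 8 thick, that stands on the deck behind the catch: caddy x +14 (front face at x +10), y -89, top at height 165, width 112. The wing tips pass 10 mm in front of it when the wings point front to back.
- catch_axis (a point): On the catch's vertical axis at mid height of its wings (139 above the board), at caddy x -58, y -65. Black hub 26 in diameter, top at height 158 (steel cap to 161); two opposite red wings, each 10 thick, reaching 58 from the axis, from height 126 to 152, 6 above the deck.
- wing (a joint): Catch angle (rad). 0: wings front to back (along caddy x). Grows clockwise from above: the wing pointing forward at 0 comes round to the left. 1.57: wings square across, one 3 mm in front of the shut bin's tab (or, bin open, in its way). Stays where left (friction 0.06 N m). Starts 1.15 to 1.55; turns -0.7 to 1.75; the shut bin's tab stops it at about 1.65. Beyond about 0.5 it blocks the tab.
- bin (a joint): Tilt of the grey bin (rad): 0 shut, grows as its top leans out to the front; starts 0.57 to 0.75, stops at 0 and 0.8, stays where left (friction 0.14 N m). Hinge along caddy y at x -72, height 12. Its front wall spans caddy y -28 to 132, is 6 thick and reaches 108 from the hinge; shut, its outer face stands upright at caddy x -75, top at height 120.
- tab_top (a point): Middle of the top edge of the yellow tab, an upright plate 60 wide (y), 6 thick, rising 20 above the bin's top at its right end near the catch. With the bin shut it lies at caddy x -47, y +2, height 140 (the tab's front face at x -50).
- pot: White ceramic flower pot, 126 in diameter at the rim, 110 high, standing beside the caddy. Origin: centre of its underside.
- jar: Grey plastic jar with a black lid and a grey bar dial on it, 90 in diameter, 119 high, standing beside the caddy. Origin: centre of its underside.
- trowel: Steel trowel with a wooden handle, 264 long, lying in front of the caddy to one side. Its x axis runs from the handle to the blade; origin on the board, near the handle's front end.
- rake: Wooden-handled three-pronged hand rake, 248 long, lying in front of the caddy to one side. Its x axis runs from the handle to the prongs; origin on the board, at the handle's front end.

How it is judged:
By the outcome, as a careful person would: the job done as asked, in the order asked, and still so for the second after the job is handed in, with the robot touching nothing.
It also fails if it takes over 58 s, if anything falls off the work surface, if the arm or the gripper's body presses on something with over 40 N, if the wrist force passes 120 N, or if a joint passes its speed limit or range.

## Robot

A 6-joint arm with a two-finger parallel gripper is mounted at the origin on the work surface. World frame = base frame: x ahead of the robot, y to its left, z up, the work surface at z = 0. Lengths are in mm, angles in rad, forces in N, time in s.
With the tool pointing down it reaches from about 350 to 975 mm from the base axis. Payload 7.1 kg.
Tool frame: the origin (TCP) lies on the mounting face of the last link; the fingertips stand 182 mm ahead of it and the grasp point (between the pads) lies 163 mm ahead of it (ctrl.finger_overhang is the distance from the TCP to the fingertips, in mm); z points along the fingers, y is the direction in which the jaws open and shut (so a half turn about z gives the same grasp; the last joint's range is limited). The gripper opens to 88 mm and grips with 3 to 60 N. Pads are 20 mm wide; open, the fingers measure 115 mm over their backs; the gripper's body (75 mm by 178 mm) begins 61 mm behind the grasp point.
Start: joints at [1.292, 0.423, 1.63, -0, 1.089, -0.019], TCP at [160.523, 604.019, 404.675] pointing down, gripper open.
Joint ranges: [-3, 3], [-0.9, 2.11], [0.09, 2.58], [-1.31, 4.45], [0.11, 2.69], [-2.54, 2.54]. Speed limits (rad/s): [2.39, 2.39, 3.01, 3.14, 3.14, 3.14].

## Interface

Orientations are given as a rotation vector (axis times angle).
In Python, from workcell import ctrl, viewer, recognise gives the robot as it stands.
- The arm moves only by the shell command python3 -m handwheel 'ROWS'. ROWS is JSON, a list of rows, each an object of numbers: "gripper": the closure, from 0 (fully open) to 1 (shut); "tx", "ty", "tz": the shift along the tool's x, y, z in m; "rx", "ry", "rz": the turn, a rotation vector about the tool's x, y, z in degrees. In form: [{"gripper": .., "tx": .., "ty": .., "tz": .., "rx": .., "ry": .., "rz": ..}, ...]. A call has 1 to 8 rows; each row shifts and turns the commanded pose from where the row before left it, along the tool's axes as they then stand; what a row does not reach is not made up. A row lasts 1/8 s, in which the tool goes at most 62.5 mm and 10.7 degrees, less where a joint would pass 70% of its speed; a pose out of reach is approached as far as the arm can. A call with a gripper value outside its range is refused whole. The fingers move at their own pace and stop on an object; the grip force is fixed at half the most. Time passes only in rows, so rows that do not move let the fingers close. It gives the time, the measured TCP pose, the force and the opening at its end, in the units of the state.
- ctrl.get_obs(): the state, without advancing time (a new reading comes with each control period).
- viewer.get_image(name): name is "scene" or "top" or "wrist"; returns a dict with "image" (480x640x3 uint8, red, green, blue), "range_z" (480x640 float32, mm along the optical axis (not along the pixel's ray), 0 where there is no reading), "vfov" (degrees; the focal length in pixels is half the picture's height over the tangent of half this angle, whatever the lens; pixels are square), "cx", "cy" (the principal point, pixels), "k1" (the pictures are not rectified: a ray, as slopes to the right and down, at radius r is drawn at 1 + k1 r^2 times it, then the intrinsics apply), "extrinsics" (4x4, takes a point from world to camera coordinates); the wrist camera has in their place "T_tool_cam" (4x4, takes a point from camera to tool coordinates, whose origin is the TCP and whose axes are the flange's). Camera axes: x right, y up, looking along -z (the intrinsics and any distortion apply to the point x, -y, -z); pixel columns grow to the right and rows downward; lengths in mm; the calibration is good to about 2 mm. A picture is of the moment at which its call begins: read the wrist's pose just before it.
- ctrl.close_job(): hands the job in, once; it reports no verdict.
Trained networks look in a picture, given as the dict that the camera call returned (one of the last four; its "shot" number tells which), for a name from the list of things; names that differ only in an ending like _2 or _b are one class to them, and where a whole thing is asked for, a point or a joint stands for the part that bears it (a point fixed in the world has none). Each returns a list of dicts, best first, with "p" (0 to 1); they miss things now and then, are a little off and sometimes report something else, mostly with a low value. They report only what shows in the picture. A call takes as long as a camera call.
- recognise(picture, name): "xy" ([column, row] as shares, 0 to 1, of the picture: columns of its width, rows of its height, amid what is visible of it).
The state is a dict: "t": time; "qpos": joint angles; "qvel": joint speeds; "joint_torque": joint torques, N m; "ee_pos": TCP position; "orientation": TCP orientation; "ft_force": force on the tool from outside, world axes, zero at the start; "moment": the same for the moment, N m; "width": finger opening in mm.
Only numpy, scipy, OpenCV 4.12 (cv2) and the standard library are available. Lean on these libraries where they do the work, as an engineer would, in place of code of your own. Each camera call takes 0.05 s, during which the arm holds its last target.

## Working session

There is one attempt and no reset: what is moved stays moved. The work goes in short steps, Python scripts to look and compute and a shell command to move; the robot and the scene stay as the last step left them, time stands still between calls to the robot, and variables do not carry over. Pictures are saved under pics/ and viewed, and the job is handed in when it is done.

```bash
ls; mkdir -p pics; cat > h.py <<'E'
import numpy as np, cv2
from workcell import ctrl, viewer, recognise
from scipy.spatial.transform import Rotation as R
def cam(name):
    o=ctrl.get_obs(); d=viewer.get_image(name)
    if name=="wrist":
        T=np.eye(4);T[:3,:3]=R.from_rotvec(o["orientation"]).as_matrix();T[:3,3]=o["ee_pos"]
        d["c2w"]=T@np.array(d["T_tool_cam"])
    else: d["c2w"]=np.linalg.inv(np.array(d["extrinsics"]))
    return d
def K(d):
    f=240/np.tan(np.radians(d["vfov"])/2)
    return np.array([[f,0,d["cx"]],[0,f,d["cy"]],[0,0,1]]),np.array([d["k1"],0,0,0,0.])
def px2w(d,uv,z=None):
    k,D=K(d); uv=np.atleast_2d(np.array(uv,float))
    n=cv2.undistortPoints(uv.reshape(-1,1,2),k,D).reshape(-1,2)
    if z is None: z=np.array([d["range_z"][int(round(v)),int(round(u))] for u,v in uv])
    p=np.c_[n[:,0]*z,-n[:,1]*z,-np.ones(len(n))*z]
    return p@d["c2w"][:3,:3].T+d["c2w"][:3,3]
def cloud(d):
    v,u=np.mgrid[0:480,0:640]; 
    P=px2w(d,np.c_[u.ravel(),v.ravel()],d["range_z"].ravel()).reshape(480,640,3)
    P[d["range_z"]==0]=np.nan
    return P
def w2px(d,P):
    k,D=K(d); M=np.linalg.inv(d["c2w"]); p=np.atleast_2d(P)@M[:3,:3].T+M[:3,3]
    return cv2.projectPoints((p*[1,-1,-1]).reshape(-1,1,3),np.zeros(3),np.zeros(3),k,D)[0].reshape(-1,2)
def save(d,n): cv2.imwrite("pics/"+n,d["image"][:,:,::-1])
E
python3 - <<'E'
from h import *
print(ctrl.get_obs())
for n in ("scene","top"):
    d=cam(n); save(d,n+"0.png"); print(n,d["vfov"],d["k1"],d["c2w"][:3,3])
    for q in ("caddy","panel_top","catch_axis","wing","bin","tab_top","pot","jar","trowel","rake"):
        r=recognise(d,q)[:1]
        for x in r:
            uv=np.array(x["xy"])*[640,480]; print(q,round(x["p"],2),uv.round(),px2w(d,uv).round())
E
```

```text
pics
{'t': 0.0, 'qpos': array([ 1.29200008e+00,  4.23829705e-01,  1.63071491e+00, -3.40457471e-05,
        1.08857115e+00, -1.90052413e-02]), 'qvel': array([ 9.52052158e-04,  9.72111457e-05,  2.18310143e-05, -1.04225606e-03,
       -1.08689609e-03,  5.71022378e-04]), 'joint_torque': array([ 4.05943429e-04, -5.44618213e+01, -2.73666877e+01,  6.44867029e-02,
        2.27453263e-02, -1.32695227e-04]), 'ee_pos': array([160.45197492, 603.75551494, 403.89864442]), 'orientation': array([-4.06882003e-01, -3.11493394e+00,  2.37290814e-03]), 'ft_force': array([-0.79582426,  0.45138985, -0.29163282]), 'moment': array([ 0.05554676, -0.06185836, -0.01182179]), 'width': 87.7205144851335}
scene 50.47455614731764 -0.14403611400191704 [1052.5324613  -380.08416979 1044.62369179]
caddy 0.75 [297. 297.] [[ 674. -102.  165.]]
panel_top 0.83 [299. 296.] [[625. -62.  47.]]
catch_axis 0.6 [298. 296.] [[623. -61.  44.]]
wing 0.58 [258. 295.] [[ 616. -155.  155.]]
bin 0.79 [292. 262.] [[576. -37. 106.]]
tab_top 0.59 [290. 266.] [[580. -47. 104.]]
pot 0.66 [224. 395.] [[ 684. -315.    8.]]
jar 0.84 [379. 222.] [[624. 182. 107.]]
trowel 0.85 [198. 339.] [[ 544. -286.   11.]]
rake 0.86 [329. 208.] [[470. 168.  22.]]
top 52.651180455763836 0.006759362672373362 [511.01875368  15.46003916 953.33200849]
caddy 0.7 [374. 222.] [[646. -79.   5.]]
panel_top 0.62 [375. 218.] [[653. -80.  11.]]
catch_axis 0.56 [372. 220.] [[650. -75.   6.]]
wing 0.66 [421. 235.] [[ 603. -141.  158.]]
bin 0.89 [357. 266.] [[554. -40.  98.]]
tab_top 0.61 [353. 266.] [[553. -34. 101.]]
pot 0.58 [518. 184.] [[ 722. -358.   17.]]
jar 0.91 [224. 240.] [[596. 194. 105.]]
trowel 0.87 [474. 275.] [[ 545. -273.    8.]]
rake 0.86 [265. 313.] [[466. 130.  25.]]
```

View pics/scene0.png

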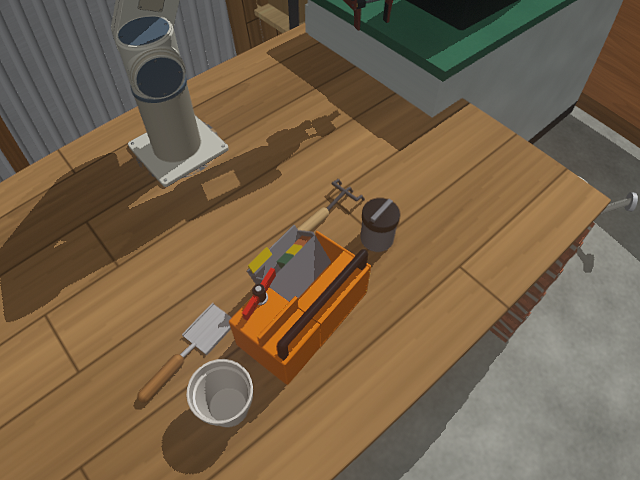

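View pics/top0.png

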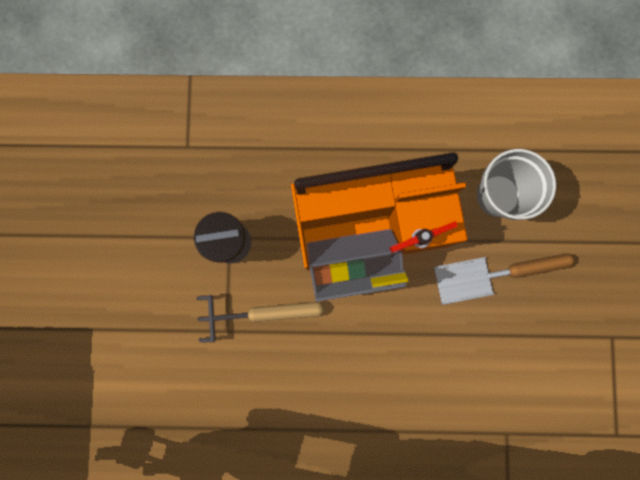

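```bash
cat > meas.py <<'E'
from h import *
for n in ("top","scene"):
    d=cam(n);P=cloud(d);I=d["image"].astype(int);r,g,b=I[...,0],I[...,1],I[...,2]
    Z=P[...,2]; hs=cv2.cvtColor(d["image"],cv2.COLOR_RGB2HSV)
    roi=(np.abs(P[...,0]-620)<180)&(np.abs(P[...,1]+80)<190)
    def rect(m,l):
        q=P[m][:,:2].astype(np.float32)
        if len(q)<5: print(n,l,len(q));return
        (c,wh,a)=cv2.minAreaRect(q); print(n,l,len(q),"z",np.median(Z[m]).round(1),"c",np.round(c,1),"wh",np.round(wh,1),"a",round(a,2), "mean",q.mean(0).round(1))
    mx=I.max(2)
    rect(roi&(mx<70)&(Z>170)&(Z<195)&(P[...,0]>640),"bar")
    org=(hs[...,0]>8)&(hs[...,0]<18)&(hs[...,1]>180)
    rect(roi&org&(np.abs(Z-120)<5)&(P[...,1]<-75),"deck")
    rect(roi&org&(np.abs(Z-165)<6),"panel")
    red=((hs[...,0]<5)|(hs[...,0]>175))&(hs[...,1]>150)
    rect(roi&red&(np.abs(Z-152)<7),"wing")
    yel=(hs[...,0]>22)&(hs[...,0]<34)&(hs[...,1]>180)
    rect(roi&yel&(Z>100),"tab")
    rect(roi&(mx<70)&(Z>150)&(Z<165)&(P[...,0]<640),"hub")
E
python3 meas.py
```

```text
top bar 1567 z 179.7 c [706.6 -64.9] wh [ 15.6 267.9] a 10.29 mean [706.  -65.5]
top deck 4296 z 120.0 c [ 655.7 -147.2] wh [137.4 140.1] a 10.32 mean [ 663.1 -153. ]
top panel 365 z 164.8 c [669.1 -70.7] wh [275.2  87.6] a 81.13 mean [ 677.9 -150.8]
top wing 275 z 152.1 c [ 602.  -146.4] wh [ 12.5 114.8] a 20.02 mean [ 599.9 -141.8]
top tab 371 z 127.7 c [535.4 -57.5] wh [129.9  30.3] a 81.8 mean [533.5 -79.5]
top hub 69 z 158.0 c [ 602.2 -147. ] wh [21.3 21.5] a 31.23 mean [ 600.5 -144.9]
scene bar 1067 z 179.4 c [712.6 -64.9] wh [ 17.5 270.3] a 10.23 mean [715.6 -75.4]
scene deck 2581 z 119.8 c [ 666.4 -146.4] wh [149.8 140.9] a 9.92 mean [ 675.2 -157.5]
scene panel 263 z 164.5 c [697.5 -99.3] wh [ 59.1 222.9] a 8.51 mean [ 684.7 -157.4]
scene wing 247 z 151.7 c [ 607.8 -147.1] wh [ 13.4 116.4] a 22.52 mean [ 608.2 -148.9]
scene tab 275 z 125.4 c [540.5 -57.5] wh [129.2  30. ] a 81.54 mean [537.4 -84. ]
scene hub 88 z 157.7 c [ 607.7 -147.8] wh [24.  25.2] a 19.86 mean [ 609.3 -149.3]
```

The scene and top pictures show the caddy yawed about 10.3°. The hub is near (605,-147), with the wing about 10° short of square (top picture hub at 424,236). I'll move above the catch.

```bash
python3 -m handwheel '[{"gripper":0,"tx":-0.039,"ty":-0.0382},{"tx":-0.039,"ty":-0.0382},{"tx":-0.039,"ty":-0.0382},{"tx":-0.039,"ty":-0.0382},{"tx":-0.039,"ty":-0.0382},{"tx":-0.039,"ty":-0.0382},{"tx":-0.039,"ty":-0.0382},{"tx":-0.039,"ty":-0.0382}]'
python3 -m handwheel '[{"gripper":0,"tx":-0.039,"ty":-0.0382},{"tx":-0.039,"ty":-0.0382},{"tx":-0.039,"ty":-0.0382},{"tx":-0.039,"ty":-0.0382},{"tx":-0.039,"ty":-0.0382},{"tx":-0.039,"ty":-0.0382},{"tx":-0.039,"ty":-0.0382},{"tx":-0.039,"ty":-0.0382}]'
python3 -m handwheel '[{"gripper":0,"rz":9.1},{"rz":9.1},{"rz":9.1},{"rz":9.1},{"rz":9.1},{"rz":9.1},{"rz":0}]'
```

```text
$[0]: bad value
$[0]: bad value
$[0]: bad value
```

```bash
python3 -m handwheel '[{"gripper":0,"tx":-0.039,"ty":-0.0382,"tz":0,"rx":0,"ry":0,"rz":0}]'
```

```text
t: 1.32
ee_pos: [187.8, 558.5, 404.7]
orientation: [0.402, 3.116, 0.003]
ft_force: [1.8, -0.1, 1.3]
width: 87.8
```

```bash
python3 -m handwheel '[{"gripper":0,"tx":-0.039,"ty":-0.0382,"tz":0,"rx":0,"ry":0,"rz":0},{"gripper":0,"tx":-0.039,"ty":-0.0382,"tz":0,"rx":0,"ry":0,"rz":0},{"gripper":0,"tx":-0.039,"ty":-0.0382,"tz":0,"rx":0,"ry":0,"rz":0},{"gripper":0,"tx":-0.039,"ty":-0.0382,"tz":0,"rx":0,"ry":0,"rz":0},{"gripper":0,"tx":-0.039,"ty":-0.0382,"tz":0,"rx":0,"ry":0,"rz":0},{"gripper":0,"tx":-0.039,"ty":-0.0382,"tz":0,"rx":0,"ry":0,"rz":0},{"gripper":0,"tx":-0.039,"ty":-0.0382,"tz":0,"rx":0,"ry":0,"rz":0}]'
python3 -m handwheel '[{"gripper":0,"tx":-0.039,"ty":-0.0382,"tz":0,"rx":0,"ry":0,"rz":0},{"gripper":0,"tx":-0.039,"ty":-0.0382,"tz":0,"rx":0,"ry":0,"rz":0},{"gripper":0,"tx":-0.039,"ty":-0.0382,"tz":0,"rx":0,"ry":0,"rz":0},{"gripper":0,"tx":-0.039,"ty":-0.0382,"tz":0,"rx":0,"ry":0,"rz":0},{"gripper":0,"tx":-0.039,"ty":-0.0382,"tz":0,"rx":0,"ry":0,"rz":0},{"gripper":0,"tx":-0.039,"ty":-0.0382,"tz":0,"rx":0,"ry":0,"rz":0},{"gripper":0,"tx":-0.039,"ty":-0.0382,"tz":0,"rx":0,"ry":0,"rz":0},{"gripper":0,"tx":-0.039,"ty":-0.0382,"tz":0,"rx":0,"ry":0,"rz":0}]'
python3 -m handwheel '[{"gripper":0,"tx":0,"ty":0,"tz":0,"rx":0,"ry":0,"rz":9.1},{"gripper":0,"tx":0,"ty":0,"tz":0,"rx":0,"ry":0,"rz":9.1},{"gripper":0,"tx":0,"ty":0,"tz":0,"rx":0,"ry":0,"rz":9.1},{"gripper":0,"tx":0,"ty":0,"tz":0,"rx":0,"ry":0,"rz":9.1},{"gripper":0,"tx":0,"ty":0,"tz":0,"rx":0,"ry":0,"rz":9.1},{"gripper":0,"tx":0,"ty":0,"tz":0,"rx":0,"ry":0,"rz":9.1},{"gripper":0,"tx":0,"ty":0,"tz":0,"rx":0,"ry":0,"rz":0}]'
cat > look.py <<'E'
from h import *
import sys
d=cam("wrist"); save(d,sys.argv[1]); o=ctrl.get_obs()
M=R.from_rotvec(o["orientation"]).as_matrix()
print("t",o["t"],"pos",o["ee_pos"].round(1),"jaw yaw",np.degrees(np.arctan2(M[1,1],M[0,1])).round(2),"z",M[:,2].round(3),"q",o["qpos"].round(2),"F",o["ft_force"].round(1),"w",o["width"])
E
python3 look.py w1.png
```

```text
t: 2.2
ee_pos: [384.2, 227.0, 405.0]
orientation: [0.407, 3.114, 0.001]
ft_force: [1.2, 0.6, -0.2]
width: 88.0
t: 3.2
ee_pos: [607.3, -148.7, 404.8]
orientation: [0.407, 3.115, 0.0]
ft_force: [0.9, -0.3, 0.6]
width: 87.8
t: 4.08
ee_pos: [606.6, -147.0, 404.7]
orientation: [-1.789, -2.583, 0.0]
ft_force: [0.8, -0.5, 1.0]
width: 87.8
t 4.125 pos [ 606.6 -147.   404.7] jaw yaw 20.7 z [-0. -0. -1.] q [-0.26  0.42  1.63 -0.    1.09 -0.62] F [-0.4  0.4  0.3] w 87.73195229739909
```

View pics/w1.png

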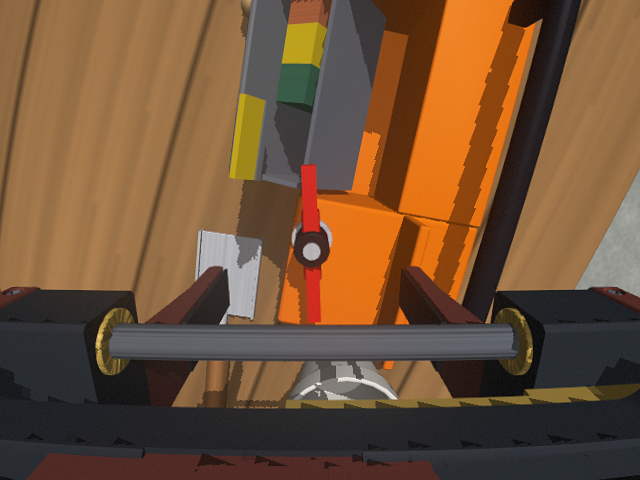

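The wrist picture shows the hub at (312,250) between the fingers and the wing running vertically. Next I'll refine the numbers from this view.

```bash
sed -e 's/for n in ("top","scene")/import sys\nfor n in sys.argv[1:]/' meas.py > m2.py; python3 m2.py wrist; python3 - <<'E'
from h import *
d=cam("wrist"); 
print(px2w(d,[(312,250),(309,167),(317,320)]).round(1), d["c2w"].round(2))
print(w2px(d,[[606.6,-147,161]]))
E
```

```text
wrist bar 9858 z 179.5 c [704.6 -49.1] wh [ 18.2 201.8] a 10.26 mean [700.9 -41.2]
wrist deck 15420 z 120.0 c [ 662.2 -144.8] wh [149.7 139.7] a 10.51 mean [ 660.7 -140.6]
wrist panel 881 z 164.7 c [682.5 -80.1] wh [ 42.3 263.4] a 8.93 mean [ 675.4 -132. ]
wrist wing 1787 z 152.1 c [621.1 -67.1] wh [261.7  73.6] a 77.59 mean [ 601.9 -140.7]
wrist tab 2312 z 126.7 c [566.1 -84.5] wh [105.2 159.3] a 42.83 mean [534.4 -81.1]
wrist hub 602 z 158.0 c [ 603.3 -146.2] wh [23.8 23.8] a 20.9 mean [ 601.8 -145.4]
[[ 603.7 -145.3  162.2]
 [ 582.4  -94.3  152.5]
 [ 627.5 -197.9  152.2]] [[ 9.4000e-01 -3.4000e-01 -8.0000e-02  5.8286e+02]
 [ 3.5000e-01  9.1000e-01  2.2000e-01 -8.6120e+01]
 [-0.0000e+00 -2.4000e-01  9.7000e-01  3.8487e+02]
 [ 0.0000e+00  0.0000e+00  0.0000e+00  1.0000e+00]]
[[315.0319061  253.25547849]]
```

```bash
python3 -m handwheel '[{"gripper":0.35,"tx":0.002,"ty":-0.0025,"tz":0.02,"rx":0,"ry":0,"rz":0},{"gripper":0.35,"tx":0,"ty":0,"tz":0.03,"rx":0,"ry":0,"rz":0},{"gripper":0.35,"tx":0,"ty":0,"tz":0.03,"rx":0,"ry":0,"rz":0},{"gripper":0.35,"tx":0,"ty":0,"tz":0.009,"rx":0,"ry":0,"rz":0},{"gripper":0.35,"tx":0,"ty":0,"tz":0,"rx":0,"ry":0,"rz":0}]'; python3 look.py w2.png; python3 m2.py wrist top scene| grep -E "hub|wing"
```

```text
t: 4.85
ee_pos: [603.6, -146.0, 315.6]
orientation: [-1.789, -2.582, 0.0]
ft_force: [-0.4, 0.4, 0.1]
width: 57.2
t 4.9 pos [ 603.9 -146.1  316.4] jaw yaw 20.55 z [ 0.001 -0.    -1.   ] q [-0.26  0.53  1.7   0.    0.92 -0.62] F [0.  0.1 0.8] w 57.0472074803604
wrist wing 3243 z 152.1 c [ 603.2 -144.6] wh [ 13.2 111.6] a 23.79 mean [ 597.  -130.5]
wrist hub 2143 z 157.8 c [ 602.5 -145. ] wh [60.5 21.4] a 20.05 mean [ 601.7 -143.6]
top wing 108 z 152.0 c [ 587.  -108.5] wh [ 9.5 33.6] a 22.53 mean [ 586.2 -107.4]
top hub 0
scene wing 153 z 151.5 c [ 607.7 -148.5] wh [ 12.  115.7] a 22.64 mean [ 617.2 -171.6]
scene hub 78 z 156.8 c [ 607.3 -157.4] wh [65.1 22.3] a 1.77 mean [ 601.  -156.4]
```

View pics/w2.png

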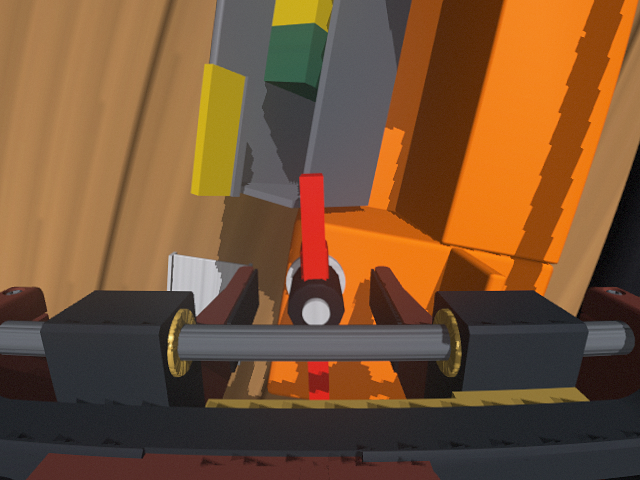

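```bash
python3 -m handwheel '[{"gripper":1,"tx":0,"ty":0,"tz":0,"rx":0,"ry":0,"rz":0},{"gripper":1,"tx":0,"ty":0,"tz":0,"rx":0,"ry":0,"rz":0},{"gripper":1,"tx":0,"ty":0,"tz":0,"rx":0,"ry":0,"rz":0},{"gripper":1,"tx":0,"ty":0,"tz":0,"rx":0,"ry":0,"rz":0},{"gripper":1,"tx":0,"ty":0,"tz":0,"rx":0,"ry":0,"rz":0}]'; python3 look.py w3.png
```

```text
t: 5.68
ee_pos: [603.9, -145.8, 315.8]
orientation: [1.79, 2.581, 0.001]
ft_force: [2.4, 2.7, -0.9]
width: 25.3
t 5.725 pos [ 603.9 -145.8  315.9] jaw yaw 20.52 z [ 0.001  0.    -1.   ] q [-0.26  0.53  1.7   0.    0.92 -0.61] F [ 3.2  2.4 -0.8] w 25.44444206379358
```

```bash
python3 -m handwheel '[{"gripper":1,"tx":0,"ty":0,"tz":0,"rx":0,"ry":0,"rz":-9.7},{"gripper":1,"tx":0,"ty":0,"tz":0,"rx":0,"ry":0,"rz":-9.7},{"gripper":1,"tx":0,"ty":0,"tz":0,"rx":0,"ry":0,"rz":-9.7},{"gripper":1,"tx":0,"ty":0,"tz":0,"rx":0,"ry":0,"rz":-9.7},{"gripper":1,"tx":0,"ty":0,"tz":0,"rx":0,"ry":0,"rz":-9.7},{"gripper":1,"tx":0,"ty":0,"tz":0,"rx":0,"ry":0,"rz":-9.7},{"gripper":1,"tx":0,"ty":0,"tz":0,"rx":0,"ry":0,"rz":-9.7},{"gripper":1,"tx":0,"ty":0,"tz":0,"rx":0,"ry":0,"rz":-9.4}]'; python3 -m handwheel '[{"gripper":1,"tx":0,"ty":0,"tz":0,"rx":0,"ry":0,"rz":0}]';python3 look.py w4.png;  python3 m2.py top scene wrist| grep -E "hub|wing|bar"
```

```text
t: 6.72
ee_pos: [603.5, -146.5, 315.8]
orientation: [-0.223, 3.134, -0.002]
ft_force: [0.8, -2.9, 0.5]
width: 25.3
t: 6.85
ee_pos: [603.5, -146.5, 315.8]
orientation: [-0.212, 3.134, -0.002]
ft_force: [0.2, -4.0, 0.4]
width: 25.4
t 6.9 pos [ 603.5 -146.5  315.8] jaw yaw 97.64 z [ 0.    -0.001 -1.   ] q [-0.26  0.53  1.7  -0.    0.92 -1.96] F [ 0.2 -4.9  0.5] w 25.487276370392696
top bar 1331 z 179.7 c [706.8 -64.8] wh [ 15.8 267.7] a 10.21 mean [702.3 -44. ]
top wing 0
top hub 0
scene bar 1087 z 179.5 c [712.2 -64.5] wh [ 17.5 270.6] a 10.32 mean [715.6 -75.5]
scene wing 132 z 151.5 c [ 640.5 -141.9] wh [47.6 11.8] a 11.59 mean [ 641.6 -142.4]
scene hub 102 z 157.3 c [ 609.8 -147.5] wh [19.9 43.4] a 4.37 mean [ 613.4 -147.1]
wrist bar 0
wrist wing 3300 z 152.1 c [ 600.2 -144.4] wh [110.8  35.3] a 20.26 mean [ 586.5 -149.8]
wrist hub 2126 z 157.9 c [ 601.4 -146.9] wh [21.1 43.2] a 7.52 mean [ 598.7 -149.2]
```

View pics/w4.png

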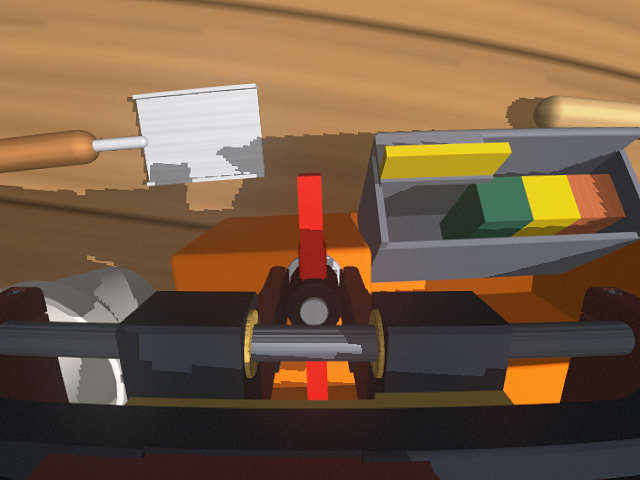

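```bash
python3 -m handwheel '[{"gripper":0.35,"tx":0,"ty":0,"tz":0,"rx":0,"ry":0,"rz":0},{"gripper":0.35,"tx":0,"ty":0,"tz":0,"rx":0,"ry":0,"rz":0},{"gripper":0.35,"tx":0,"ty":0,"tz":0,"rx":0,"ry":0,"rz":0},{"gripper":0.35,"tx":0,"ty":0,"tz":-0.03,"rx":0,"ry":0,"rz":0},{"gripper":0.35,"tx":0,"ty":0,"tz":-0.045,"rx":0,"ry":0,"rz":0},{"gripper":1,"tx":0.046,"ty":0.038,"tz":-0.01,"rx":0,"ry":0,"rz":0},{"gripper":1,"tx":0.046,"ty":0.038,"tz":0,"rx":0,"ry":0,"rz":0},{"gripper":1,"tx":0.046,"ty":0.038,"tz":0,"rx":0,"ry":0,"rz":-2.7}]'; python3 -m handwheel '[{"gripper":1,"tx":0,"ty":0,"tz":0,"rx":0,"ry":0,"rz":0},{"gripper":1,"tx":0,"ty":0,"tz":0,"rx":0,"ry":0,"rz":0},{"gripper":1,"tx":0,"ty":0,"tz":0,"rx":0,"ry":0,"rz":0}]'; python3 look.py w5.png;python3 m2.py top scene| grep -E "hub|wing|bar|tab"
python3 -c "
from h import *
save(cam('top'),'t5.png')"
```

```text
t: 8.05
ee_pos: [449.6, -50.9, 400.8]
orientation: [-0.288, 3.128, 0.0]
ft_force: [1.3, 0.4, 0.6]
width: 30.4
t: 8.43
ee_pos: [452.6, -52.3, 400.9]
orientation: [-0.287, 3.127, -0.0]
ft_force: [-0.4, -0.1, -0.5]
width: 1.8
t 8.475 pos [452.5 -52.3 400.7] jaw yaw 100.47 z [ 0.001 -0.    -1.   ] q [-0.14  0.18  2.   -0.    0.97 -1.89] F [0.1 0.3 0.3] w 0.4255356295372082
top bar 1571 z 179.7 c [706.8 -65. ] wh [ 15.8 268. ] a 10.28 mean [706.1 -65.6]
top wing 366 z 151.8 c [ 638.3 -153.5] wh [ 46.7 181.7] a 79.32 mean [ 598.3 -146.9]
top tab 353 z 128.0 c [ 597.6 -122.8] wh [101.4 262.9] a 41.47 mean [533.8 -80.9]
top hub 84 z 157.9 c [ 602.  -146.1] wh [19.9 23.8] a 5.74 mean [ 600.6 -143.7]
scene bar 1049 z 179.5 c [711.9 -65.3] wh [ 18.  269.7] a 10.24 mean [715.7 -76.2]
scene wing 219 z 151.8 c [ 607.3 -147.7] wh [115.2  11.7] a 9.63 mean [ 610.5 -147.3]
scene tab 271 z 125.3 c [538.9 -57.3] wh [129.2  32.2] a 82.43 mean [537.3 -85.1]
scene hub 88 z 157.4 c [ 607.4 -147.5] wh [23.4 24.7] a 17.25 mean [ 609.1 -149. ]
```

View pics/w5.png

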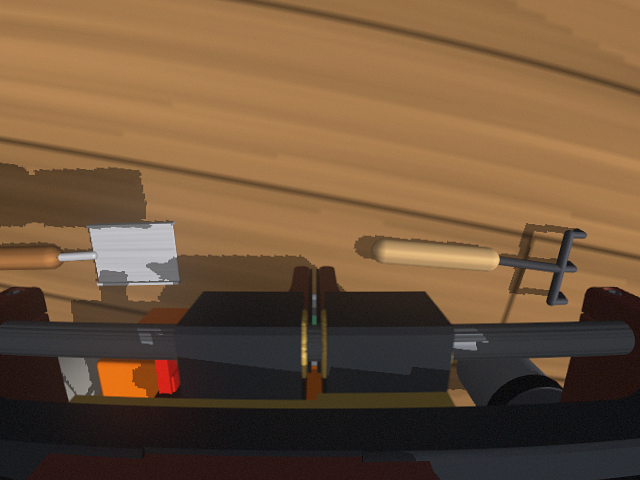

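View pics/t5.png

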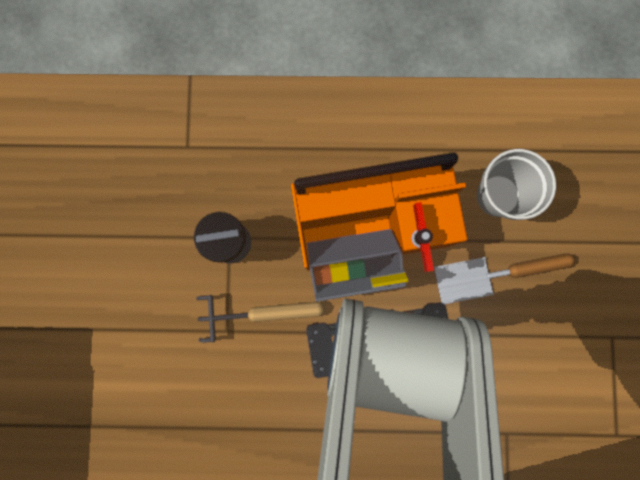

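```bash
python3 -m handwheel '[{"gripper":1,"tx":0,"ty":0,"tz":0.046,"rx":0,"ry":0,"rz":0},{"gripper":1,"tx":0,"ty":0,"tz":0.046,"rx":0,"ry":0,"rz":0},{"gripper":1,"tx":0,"ty":0,"tz":0.046,"rx":0,"ry":0,"rz":0},{"gripper":1,"tx":-0.014,"ty":0,"tz":0,"rx":0,"ry":0,"rz":0},{"gripper":1,"tx":-0.014,"ty":0,"tz":0,"rx":0,"ry":0,"rz":0},{"gripper":1,"tx":-0.014,"ty":0,"tz":0,"rx":0,"ry":0,"rz":0}]'; python3 -m handwheel '[{"gripper":1,"tx":-0.014,"ty":0,"tz":0,"rx":0,"ry":0,"rz":0},{"gripper":1,"tx":-0.014,"ty":0,"tz":0,"rx":0,"ry":0,"rz":0},{"gripper":1,"tx":-0.014,"ty":0,"tz":0,"rx":0,"ry":0,"rz":0},{"gripper":1,"tx":-0.008,"ty":0,"tz":0,"rx":0,"ry":0,"rz":0},{"gripper":1,"tx":0,"ty":0,"tz":0,"rx":0,"ry":0,"rz":0}]'; python3 look.py w6.png;python3 -c "
from h import *
save(cam('scene'),'s6.png')"
```

```text
t: 9.38
ee_pos: [494.8, -44.0, 264.6]
orientation: [-0.288, 3.125, -0.001]
ft_force: [-6.4, -2.8, 6.1]
width: 0.4
t: 10.0
ee_pos: [542.5, -34.9, 262.6]
orientation: [-0.288, 3.127, -0.0]
ft_force: [-0.4, 0.5, 0.5]
width: 0.4
t 10.05 pos [542.  -34.9 262.5] jaw yaw 100.53 z [ 0.  0. -1.] q [-0.09  0.51  1.9   0.    0.73 -1.84] F [-0.2 -0.7  0.5] w 0.2889904838521728
```

View pics/w6.png

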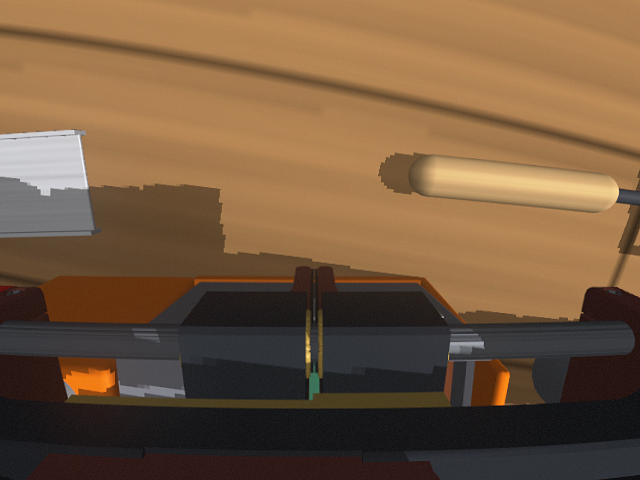

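View pics/s6.png

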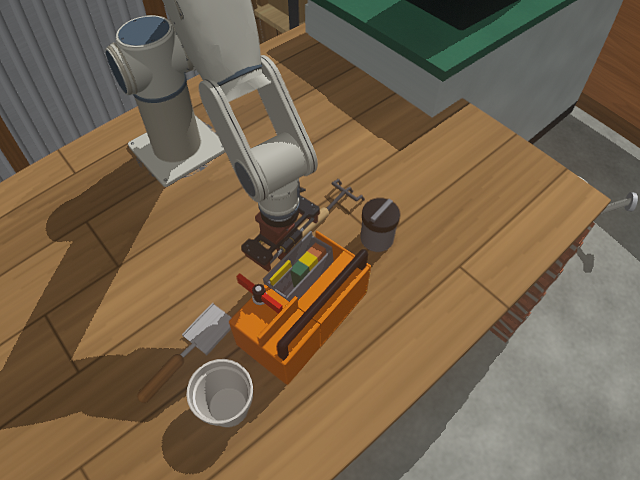

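The bin follows and the force is now low. I'll push on gently until the force rises.

```bash
python3 -m handwheel '[{"gripper":1,"tx":-0.005,"ty":0,"tz":0,"rx":0,"ry":0,"rz":0},{"gripper":1,"tx":-0.005,"ty":0,"tz":0,"rx":0,"ry":0,"rz":0},{"gripper":1,"tx":0,"ty":0,"tz":0,"rx":0,"ry":0,"rz":0}]';python3 -m handwheel '[{"gripper":1,"tx":-0.003,"ty":0,"tz":0,"rx":0,"ry":0,"rz":0},{"gripper":1,"tx":0,"ty":0,"tz":0,"rx":0,"ry":0,"rz":0}]'; python3 m2.py top scene| grep -E "hub|wing|bar|tab"
```

```text
t: 10.48
ee_pos: [552.1, -33.2, 262.8]
orientation: [-0.288, 3.128, -0.0]
ft_force: [-0.8, 0.2, -0.2]
width: 0.5
t: 10.72
ee_pos: [554.7, -32.6, 262.7]
orientation: [-0.288, 3.128, -0.0]
ft_force: [0.5, 0.7, -0.0]
width: 0.4
top bar 1582 z 179.7 c [706.6 -64.6] wh [ 15.8 267.3] a 10.34 mean [706.  -65.3]
top wing 95 z 151.8 c [ 681.1 -159.1] wh [ 21.9 106.4] a 62.62 mean [ 644.4 -139.4]
top tab 0
top hub 23 z 158.3 c [ 603.  -155.3] wh [15.1  4.5] a 5.72 mean [ 602.7 -155.3]
scene bar 1057 z 179.4 c [712.5 -65.1] wh [ 17.5 270.3] a 10.14 mean [715.8 -76.1]
scene wing 200 z 152.0 c [ 607.7 -147.5] wh [116.7  12.4] a 9.9 mean [ 612.5 -146.8]
scene tab 166 z 137.2 c [605.9 -78.6] wh [ 7.5 61.8] a 8.87 mean [607.1 -81.4]
scene hub 106 z 158.1 c [561.8 -63.9] wh [ 68.3 210.5] a 15.31 mean [ 602.5 -134.3]
```

```bash
python3 -m handwheel '[{"gripper":1,"tx":-0.003,"ty":0,"tz":0,"rx":0,"ry":0,"rz":0},{"gripper":1,"tx":-0.002,"ty":0,"tz":0,"rx":0,"ry":0,"rz":0},{"gripper":1,"tx":0,"ty":0,"tz":0,"rx":0,"ry":0,"rz":0}]';python3 -m handwheel '[{"gripper":1,"tx":-0.003,"ty":0,"tz":0,"rx":0,"ry":0,"rz":0},{"gripper":1,"tx":0,"ty":0,"tz":0,"rx":0,"ry":0,"rz":0}]'
```

```text
t: 11.2
ee_pos: [556.5, -32.2, 262.1]
orientation: [0.287, -3.119, -0.001]
ft_force: [-13.8, -4.3, 10.5]
width: 0.8
t: 11.45
ee_pos: [557.5, -31.9, 261.8]
orientation: [0.287, -3.113, -0.001]
ft_force: [-24.6, -7.7, 17.9]
width: 0.5
```

Force is 25 N with no motion, so the bin is at its stop. I'll back off and lift.

```bash
python3 -m handwheel '[{"gripper":1,"tx":0.006,"ty":0,"tz":0,"rx":0,"ry":0,"rz":0},{"gripper":1,"tx":0.03,"ty":0,"tz":0,"rx":0,"ry":0,"rz":0},{"gripper":1,"tx":0.044,"ty":0,"tz":0,"rx":0,"ry":0,"rz":0},{"gripper":0.35,"tx":0,"ty":0,"tz":-0.048,"rx":0,"ry":0,"rz":0},{"gripper":0.35,"tx":0,"ty":0,"tz":-0.048,"rx":0,"ry":0,"rz":0},{"gripper":0.35,"tx":0,"ty":0,"tz":-0.048,"rx":0,"ry":0,"rz":0},{"gripper":0.35,"tx":0,"ty":0,"tz":0,"rx":0,"ry":0,"rz":0},{"gripper":0.35,"tx":0,"ty":0,"tz":0,"rx":0,"ry":0,"rz":0}]'; python3 look.py w7.png;python3 m2.py top scene| grep -E "hub|wing|bar|tab"
python3 -c "
from h import *
save(cam('top'),'t7.png')"
```

```text
t: 12.45
ee_pos: [483.5, -45.7, 406.3]
orientation: [0.288, -3.128, -0.0]
ft_force: [0.3, 0.2, -0.1]
width: 46.7
t 12.5 pos [483.3 -45.7 405.6] jaw yaw 100.52 z [-0.002  0.    -1.   ] q [-0.12  0.22  1.93 -0.    1.   -1.87] F [ 0.5  0.5 -0.4] w 50.84043626763082
top bar 1581 z 179.6 c [706.7 -65.1] wh [ 15.9 268.2] a 10.37 mean [706.  -65.6]
top wing 363 z 152.0 c [ 637.2 -150.8] wh [ 40.2 179.9] a 82.7 mean [ 599.4 -146.4]
top tab 138 z 139.5 c [ 646.6 -132. ] wh [ 35.3 191.4] a 41.63 mean [602.1 -80.4]
top hub 91 z 157.8 c [ 601.7 -146.3] wh [20.6 23.3] a 12.76 mean [ 600.6 -143.7]
scene bar 1029 z 179.4 c [712.8 -65.1] wh [ 17.8 270.6] a 10.54 mean [715.9 -76.9]
scene wing 202 z 151.7 c [ 607.2 -147.7] wh [114.2  10.7] a 9.72 mean [ 609.9 -147. ]
scene tab 163 z 136.7 c [605.4 -79.4] wh [ 8.3 61. ] a 9.24 mean [607.2 -81.4]
scene hub 83 z 157.3 c [ 606.8 -148. ] wh [23.6 24.2] a 74.1 mean [ 609.8 -149.4]
```

View pics/t7.png

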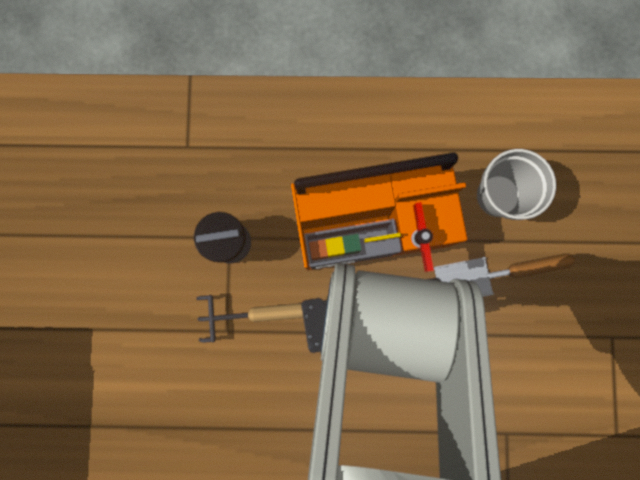

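```bash
python3 -m handwheel '[{"gripper":0.55,"tx":-0.0332,"ty":-0.0402,"tz":0,"rx":0,"ry":0,"rz":0},{"gripper":0.55,"tx":-0.0332,"ty":-0.0402,"tz":0,"rx":0,"ry":0,"rz":0},{"gripper":0.55,"tx":-0.0332,"ty":-0.0402,"tz":0,"rx":0,"ry":0,"rz":0},{"gripper":0.55,"tx":0,"ty":0,"tz":0,"rx":0,"ry":0,"rz":0},{"gripper":0.55,"tx":0,"ty":0,"tz":0,"rx":0,"ry":0,"rz":0}]'; python3 look.py w8.png;python3 m2.py top scene wrist| grep -E "hub|wing|bar|tab"

```

```text
t: 13.28
ee_pos: [603.0, -145.9, 405.2]
orientation: [0.287, -3.126, -0.002]
ft_force: [-0.3, 0.3, 0.1]
width: 39.4
t 13.325 pos [ 602.8 -145.6  405.6] jaw yaw 100.53 z [-0.003  0.001 -1.   ] q [-0.26  0.42  1.64  0.    1.09 -2.01] F [ 0.8 -0.1  0.1] w 39.336411253835465
top bar 1431 z 179.7 c [704.3 -52.1] wh [ 16.1 241.9] a 10.38 mean [703.6 -51.7]
top wing 0
top tab 81 z 140.2 c [597.1 -64.9] wh [20.7 33.4] a 43.44 mean [597.9 -65.7]
top hub 0
scene bar 1062 z 179.6 c [712.2 -64.9] wh [ 17.5 271. ] a 10.24 mean [715.7 -75.9]
scene wing 186 z 151.9 c [ 607.8 -148.2] wh [115.4  11.8] a 10.84 mean [ 617.3 -146.8]
scene tab 164 z 136.6 c [605.5 -79.3] wh [ 8.4 61. ] a 9.53 mean [607.1 -81.1]
scene hub 87 z 157.5 c [ 607.5 -147.7] wh [23.9 23.7] a 65.39 mean [ 609.5 -148.9]
wrist bar 531 z 172.4 c [697.7 -54.5] wh [  4.4 241.6] a 9.67 mean [701.1 -71.9]
wrist wing 1729 z 152.1 c [ 603.1 -144.6] wh [115.5  17.6] a 8.46 mean [ 598.5 -147.6]
wrist tab 805 z 139.8 c [602.5 -79. ] wh [ 6.3 60. ] a 9.99 mean [601.5 -77.6]
wrist hub 146 z 157.3 c [ 603.  -146.8] wh [23.7 23.2] a 9.52 mean [ 599.7 -149.7]
```

View pics/w8.png

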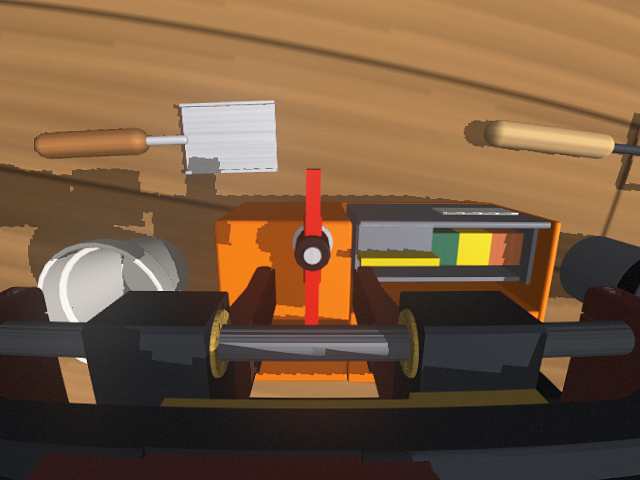

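```bash
python3 -m handwheel '[{"gripper":0.55,"tx":0,"ty":-0.0005,"tz":0.035,"rx":0,"ry":0,"rz":0},{"gripper":0.55,"tx":0,"ty":0,"tz":0.035,"rx":0,"ry":0,"rz":0},{"gripper":0.55,"tx":0,"ty":0,"tz":0.01,"rx":0,"ry":0,"rz":0},{"gripper":0.55,"tx":0,"ty":0,"tz":0,"rx":0,"ry":0,"rz":0},{"gripper":1,"tx":0,"ty":0,"tz":0,"rx":0,"ry":0,"rz":0},{"gripper":1,"tx":0,"ty":0,"tz":0,"rx":0,"ry":0,"rz":0},{"gripper":1,"tx":0,"ty":0,"tz":0,"rx":0,"ry":0,"rz":0},{"gripper":1,"tx":0,"ty":0,"tz":0,"rx":0,"ry":0,"rz":0}]'; python3 look.py w9.png
```

```text
t: 14.48
ee_pos: [604.2, -146.6, 328.1]
orientation: [-0.288, 3.126, -0.001]
ft_force: [-0.9, 0.9, 6.7]
width: 24.9
t 14.525 pos [ 604.3 -146.6  328.1] jaw yaw 100.51 z [ 0.002 -0.    -1.   ] q [-0.26  0.51  1.69  0.    0.94 -2.01] F [-0.5  2.2  6.9] w 24.834891606878507
```

The fingers caught the rounded top of the hub: width 24.8 with 7 N upward. I'll regrip a little deeper.

```bash
python3 -m handwheel '[{"gripper":0.6,"tx":0,"ty":0,"tz":0,"rx":0,"ry":0,"rz":0},{"gripper":0.6,"tx":0,"ty":0,"tz":0,"rx":0,"ry":0,"rz":0},{"gripper":0.6,"tx":0,"ty":0,"tz":0.007,"rx":0,"ry":0,"rz":0},{"gripper":0.6,"tx":0,"ty":0,"tz":0,"rx":0,"ry":0,"rz":0},{"gripper":1,"tx":0,"ty":0,"tz":0,"rx":0,"ry":0,"rz":0},{"gripper":1,"tx":0,"ty":0,"tz":0,"rx":0,"ry":0,"rz":0},{"gripper":1,"tx":0,"ty":0,"tz":0,"rx":0,"ry":0,"rz":0}]'; python3 look.py w10.png
```

```text
t: 15.4
ee_pos: [603.7, -146.7, 319.5]
orientation: [0.288, -3.128, 0.0]
ft_force: [0.3, -0.9, -2.5]
width: 25.3
t 15.45 pos [ 603.7 -146.7  319.5] jaw yaw 100.52 z [-0. -0. -1.] q [-0.26  0.52  1.69 -0.    0.93 -2.01] F [ 1.2 -0.5 -3.1] w 25.687094484428357
```

```bash
python3 -m handwheel '[{"gripper":1,"tx":0,"ty":0,"tz":0,"rx":0,"ry":0,"rz":10},{"gripper":1,"tx":0,"ty":0,"tz":0,"rx":0,"ry":0,"rz":10},{"gripper":1,"tx":0,"ty":0,"tz":0,"rx":0,"ry":0,"rz":10},{"gripper":1,"tx":0,"ty":0,"tz":0,"rx":0,"ry":0,"rz":10},{"gripper":1,"tx":0,"ty":0,"tz":0,"rx":0,"ry":0,"rz":10},{"gripper":1,"tx":0,"ty":0,"tz":0,"rx":0,"ry":0,"rz":10},{"gripper":1,"tx":0,"ty":0,"tz":0,"rx":0,"ry":0,"rz":10},{"gripper":1,"tx":0,"ty":0,"tz":0,"rx":0,"ry":0,"rz":10}]'; python3 -m handwheel '[{"gripper":1,"tx":0,"ty":0,"tz":0,"rx":0,"ry":0,"rz":6},{"gripper":1,"tx":0,"ty":0,"tz":0,"rx":0,"ry":0,"rz":4},{"gripper":1,"tx":0,"ty":0,"tz":0,"rx":0,"ry":0,"rz":0},{"gripper":1,"tx":0,"ty":0,"tz":0,"rx":0,"ry":0,"rz":0}]';python3 look.py w11.png;python3 m2.py top scene wrist| grep -E "hub|wing|bar|tab"
```

```text
t: 16.45
ee_pos: [604.1, -146.1, 319.5]
orientation: [1.798, 2.576, 0.002]
ft_force: [3.1, 2.7, -4.3]
width: 25.4
t: 16.95
ee_pos: [604.1, -146.1, 319.5]
orientation: [2.007, 2.417, 0.002]
ft_force: [4.2, 4.3, -6.7]
width: 25.7
t 17.0 pos [ 604.1 -146.2  319.6] jaw yaw 10.6 z [ 0.001  0.001 -1.   ] q [-0.26  0.52  1.69  0.    0.92 -0.44] F [ 4.5  4.6 -5.4] w 25.262567698366208
top bar 1331 z 179.7 c [702.8 -43.7] wh [ 16.2 225.3] a 10.39 mean [702.  -43.1]
top wing 115 z 152.0 c [ 595.6 -107. ] wh [ 8.8 35.8] a 9.34 mean [ 595.3 -107.2]
top tab 135 z 139.7 c [602.1 -81.5] wh [ 5.6 65.3] a 10.16 mean [601.2 -79.2]
top hub 0
scene bar 1086 z 179.4 c [712.7 -65. ] wh [ 17.2 270.6] a 10.27 mean [715.6 -75.6]
scene wing 128 z 151.4 c [ 607.9 -153.4] wh [ 12.6 104.8] a 10.06 mean [ 613.2 -180.9]
scene tab 21 z 139.1 c [628.2 -80. ] wh [ 9.9 83.4] a 47.29 mean [604.7 -56.7]
scene hub 43 z 155.5 c [ 610.4 -156.8] wh [41.2 10.4] a 23.47 mean [ 615.5 -155.1]
wrist bar 12808 z 177.2 c [710.8 -87.4] wh [ 17.8 169.3] a 10.16 mean [703.5 -70. ]
wrist wing 3120 z 152.1 c [ 610.6 -144.5] wh [ 26.9 113.9] a 10.06 mean [ 600.8 -130. ]
wrist tab 1751 z 140.1 c [653.7 -92.7] wh [102.3 153.8] a 9.93 mean [603.1 -77.8]
wrist hub 1952 z 157.9 c [ 603.7 -145.5] wh [29.1 23. ] a 13.78 mean [ 602.8 -143.5]
```

View pics/w11.png

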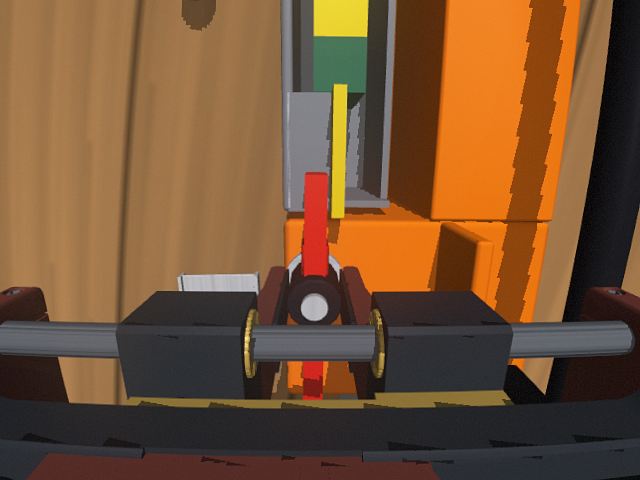

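The wing lies parallel in front of the tab (wing at 315,175; tab at 338,150). Now I'll release and lift away.

```bash
python3 -m handwheel '[{"gripper":0.5,"tx":0,"ty":0,"tz":0,"rx":0,"ry":0,"rz":0},{"gripper":0.5,"tx":0,"ty":0,"tz":0,"rx":0,"ry":0,"rz":0},{"gripper":0.5,"tx":0,"ty":0,"tz":0,"rx":0,"ry":0,"rz":0},{"gripper":0.5,"tx":0,"ty":0,"tz":-0.02,"rx":0,"ry":0,"rz":0},{"gripper":0.5,"tx":0,"ty":0,"tz":-0.04,"rx":0,"ry":0,"rz":0},{"gripper":0.5,"tx":0,"ty":0,"tz":-0.05,"rx":0,"ry":0,"rz":0},{"gripper":0.5,"tx":0,"ty":0,"tz":-0.02,"rx":0,"ry":0,"rz":0},{"gripper":0.5,"tx":0,"ty":-0.05,"tz":0,"rx":0,"ry":0,"rz":0}]';python3 -m handwheel '[{"gripper":0.5,"tx":0,"ty":-0.06,"tz":0,"rx":0,"ry":0,"rz":0},{"gripper":0.5,"tx":0,"ty":-0.06,"tz":0,"rx":0,"ry":0,"rz":0},{"gripper":0.5,"tx":0,"ty":-0.04,"tz":0,"rx":0,"ry":0,"rz":0},{"gripper":0.5,"tx":0,"ty":0,"tz":0,"rx":0,"ry":0,"rz":0},{"gripper":0.5,"tx":0,"ty":0,"tz":0,"rx":0,"ry":0,"rz":0}]'; python3 look.py w12.png;python3 m2.py top scene wrist| grep -E "hub|wing|bar|tab"
python3 -c "
from h import *
save(cam('top'),'t12.png')"
```

```text
t: 18.15
ee_pos: [556.2, -155.8, 453.6]
orientation: [2.002, 2.412, 0.005]
ft_force: [-0.8, -0.4, 0.8]
width: 43.8
t: 18.77
ee_pos: [397.9, -185.2, 451.0]
orientation: [2.007, 2.413, 0.001]
ft_force: [0.4, 0.1, -0.1]
width: 43.7
t 18.825 pos [ 398.2 -185.1  450.6] jaw yaw 10.52 z [ 0.002 -0.001 -1.   ] q [-0.46  0.08  1.98  0.    1.08 -0.65] F [ 0.5 -0.5 -0.6] w 43.88499860334767
top bar 1546 z 179.7 c [706.4 -64.7] wh [ 15.9 267.3] a 10.42 mean [706.1 -66.1]
top wing 275 z 152.0 c [ 601.9 -146.1] wh [  9.9 114.4] a 9.14 mean [ 601.2 -143.9]
top tab 134 z 139.8 c [602.1 -81.4] wh [ 5.7 65.3] a 10.42 mean [601.1 -78.9]
top hub 65 z 158.0 c [ 601.3 -147. ] wh [21.4 20.9] a 9.13 mean [ 599.3 -144.7]
scene bar 1058 z 179.4 c [712.3 -64.6] wh [ 17.3 271.2] a 10.37 mean [715.7 -75.6]
scene wing 217 z 151.8 c [ 606.8 -147.2] wh [ 12.  117.1] a 10.66 mean [ 607.5 -150.2]
scene tab 159 z 137.6 c [606.  -79.6] wh [ 8.2 59.4] a 10.94 mean [607.1 -81.4]
scene hub 85 z 157.2 c [ 607.2 -146.8] wh [22.  24.8] a 53.19 mean [ 610.1 -149.4]
wrist bar 0
wrist wing 1651 z 151.5 c [ 599.7 -147.6] wh [ 19.  115.2] a 9.3 mean [ 601.  -143.9]
wrist tab 950 z 135.2 c [ 634.6 -108.1] wh [ 25.7 235.7] a 40.9 mean [598.6 -68.8]
wrist hub 632 z 157.4 c [ 602.4 -146.1] wh [ 25.2 112.5] a 18.29 mean [ 598.7 -145.2]
```

View pics/t12.png

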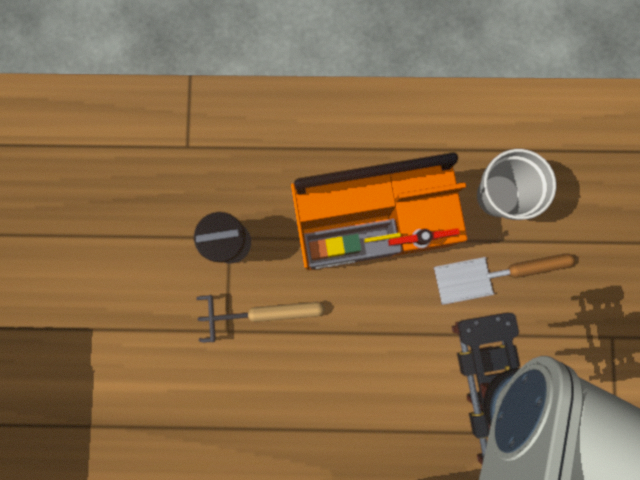

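View pics/w12.png

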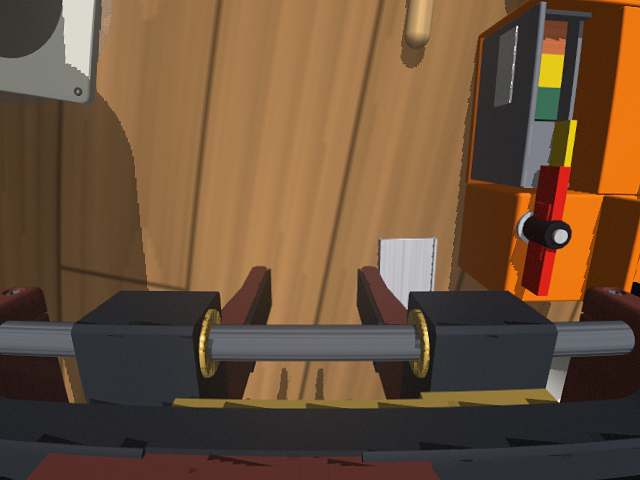

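The top picture shows the wing (390–457, ~236) across the front of the tab, about 0–1° from square. The bin is shut, the pot, jar, trowel and rake are where they were, and the arm is clear. Handing in.

```bash
python3 -c "
from workcell import ctrl
print(ctrl.close_job())"
```

```text
the job is handed in; nothing more can be done
None
```

The catch is turned back square across the front of the tab, the bin is fully shut, and the job is handed in at about 19 s. I gripped the catch by its hub and turned its wings front to back. I then pushed the bin home with the closed fingers, turned the catch back 90° and let go.

**Last checks, with the arm clear:**
- **Catch:** the wing measured 9.1–10.7° across the three cameras, against a caddy yaw of about 10.4°, so it is square to within about 1°.
- **Bin:** it met a hard stop at about 25 N. The tab measured at caddy x about -46 and height 140, which fits the shut position (x -47, height 140) within calibration.
- **Other things:** the pot, jar, trowel and hand rake look unmoved in the top picture. I compared them by eye, not by measurement.

**Problems and disagreements:**
- **Regrip:** my second grip on the hub was too high and pushed up with about 7 N, so I opened and regripped about 8 mm lower before turning.
- **Camera offset:** the scene and top cameras disagreed by about 5 mm in x. I used the wrist camera to position the grips.

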